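Set the dose dial and start the fill

TASK

Turn the filling station's dose dial, by pushing its finger lug around with a fingertip, until the dial's index mark lines up with the one long scale line beside it; then press the dose button all the way down and let it spring back. Do not lift the dial off its seat, and leave the cartridges, bottle, carton, spanner and small parts standing around where they are.

Things in the scene. Friction and masses are not known exactly. Their poses are not given: they have to be found in the camera images.
- station: fixed blue filling station, a box 200 mm (its x) x 360 mm (its y) x 55 mm tall; origin at the centre of its underside, on the bench; z up. The dial's axis is at x 0, y +85 mm, the button at x -30 mm, y -120 mm, an upright filling nipple (40 mm diameter, 46 mm tall above the top) at x +60 mm, y -135 mm. Its yaw is within about 0.45 rad of the bench's
- dial (a joint): angle of the dosing dial in rad, counter-clockwise seen from above; 0 (or any whole turn, 6.283) is where its index mark meets the target line. It turns freely either way without stops, needs about 0.12 N m (3 N at the lug) and stays where it is left
- dial_axis (a point): centre of the dial's top face. The dial is a flat black disc, 120 mm diameter, its top face 70 mm above the bench, with a 4 mm high, 26 mm wide screw boss at the centre
- dial_lug (a point): centre of the top of the dial's finger lug: an upright steel post, 16 mm diameter, 31 mm tall above the dial's face (70 to 101 mm above the bench), 46 mm from the axis, opposite the index mark
- dial_index (a point): outer end of the index mark, a white radial line 5 mm wide and 38 mm long on the dial's face; this point is at the rim, 60 mm from the axis
- target_line (a point): point at the dial's rim, 60 mm from its axis, where the target line begins (the line is painted from 64 to 92 mm): the one long, broad line (28 x 5 mm) of the scale on the station around the dial, on the side of the station's +x; the other 23 lines are short (6 mm) and thin, 15 degrees apart
- dial_lift (a joint): how far the dial is pulled up off the station in m; a spring of 6 N holds it down at 0
- dose_button (a joint): travel of the dose button in m: 0 up, 0.006 fully down (5 N); springs back
- dose_button_top (a point): centre of the top of the dose button: a black push button 36 mm in diameter in a dark housing on the station; it moves straight down
- cartridge_a: upright lubricator cartridge, 56 mm diameter, 120 mm tall, on the bench beyond the dial end of the station; a bystander; origin at the middle of its underside
- cartridge_b: the same kind of cartridge lying on its side, on the bench beyond the button end of the station; a bystander; origin near its middle, at its underside
- oil_bottle: clear bottle with screw cap, 68 mm diameter, 170 mm tall, on the bench behind the station; a bystander; origin at the middle of its underside
- carton: small paper carton 80 x 70 x 75 mm, on the bench behind the station; a bystander; origin at the middle of its underside
- spanner: open spanner 170 mm long, lying on the bench in front of the station; a bystander; origin near its middle, at its underside
- cap: black cap 28 mm diameter, 20 mm tall, standing on the station's top between dial and button; a bystander; origin at the middle of its underside
- coupling: stepped brass coupling 26 mm diameter, 34 mm tall, standing on the station's top between dial and button; a bystander; origin at the middle of its underside

How it is judged (in metres and radians):
On the way, in this order (a step that is already met when the one before it is completed fails the run):
1. the index mark stands at the long line (horizontal distance between dial_index and target_line below 0.0035 m), for 0.3 s.
2. the dose button is pressed down (value of joint dose_button above 0.004 m and horizontal distance between dial_index and target_line below 0.0035 m), for 0.05 s.
At the end, for the whole second after the job is handed in: The end of the index mark is within 3.5 mm of the end of the long scale line, the dial is at rest on its seat, and the button has been pressed (at least 4 of its 6 mm) after the setting and is up again (horizontal distance between dial_index and target_line below 0.0035 m and value of joint dose_button below 0.0015 m and velocity of joint dial between -0.02 and 0.02 rad/s and value of joint dial_lift below 0.002 m); the robot touches nothing.
It fails at once if the dose button is pressed while the mark is off the line (value of joint dose_button above 0.004 m and not (horizontal distance between dial_index and target_line below 0.0035 m)).
It fails at once if the dial is lifted (more than 3 mm) (value of joint dial_lift above 0.003 m).
It fails at once if a bystander is moved more than 25 mm or lifted (distance of any of cartridge_a, cartridge_b, oil_bottle, carton, spanner, cap, coupling from where it was at the start of the episode above 0.025 m).
It also fails if it takes over 51 s, if anything falls off the work surface, if the arm or the gripper's body presses on something with over 40 N, if the wrist force passes 120 N, or if a joint passes its speed limit or range.

ROBOT

A 6-joint arm with a two-finger parallel gripper is mounted at the origin on the work surface. World frame = base frame: x ahead of the robot, y to its left, z up, the work surface at z = 0. Lengths are in m, angles in degrees, forces in N, time in s.
With the tool pointing down it reaches from about 0.275 to 1 m from the base axis. Payload 8.4 kg.
Tool frame: the origin (TCP) lies midway between the tips of the shut fingers; the grasp point (between the pads) lies 19 mm behind it; z points along the fingers, y is the line along which they close (so a half turn about z gives the same grasp; the last joint's range is limited). The gripper opens to 85 mm and grips with 20 to 120 N. Pads are 22 mm wide; open, the fingers measure 114 mm over their backs; the gripper's body (76 mm by 85 mm) begins 54 mm behind the grasp point. The pads swing forward as they close: fully open they stand 13 mm farther back than shut.
Start: joints at [73.373, 20.225, 93.587, -0, 66.188, -0.138], TCP at [0.177, 0.599, 0.231] pointing down, gripper open.
Joint ranges: [-150.9, 150.9], [-52.94, 120.26], [3.33, 152.33], [-74.26, 254.26], [0, 154.13], [-172.89, 172.89]. Speed limits (degrees/s): [127.2, 127.2, 159.86, 180, 180, 180].

INTERFACE

Orientations are given as [roll, pitch, yaw] about the fixed x, y, z axes, in that order (R = Rz(yaw) Ry(pitch) Rx(roll)).
In Python, from cell import observe, snapshot, camera_model, hand_in, boxes_of, tip_of gives the robot as it stands. The module is installed in compiled form; this text tells all that it offers.
- The arm moves only by the shell command python3 -m crank 'ROWS' [FORCE]. ROWS is JSON, a list of rows, each an object with "travel": the shift along the tool's x, y, z as a fraction of full scale, a list of three; "turn": the turn, a rotation vector about the tool's x, y, z as a fraction of full scale, a list of three; "claw": the opening, from 0 (shut) to 1 (fully open). In form: [{"travel": [tx, ty, tz], "turn": [rx, ry, rz], "claw": claw}, ...]. A call has 1 to 20 rows; each row shifts and turns the commanded pose from where the row before left it, along the tool's axes as they then stand; what a row does not reach is not made up. Full scale, the value 1, is 0.05 m for a shift and 10 degrees for a turn. A row lasts 1/8 s, in which the tool goes at most 62.5 mm and 10.7 degrees, less where a joint would pass 70% of its speed; a pose out of reach is approached as far as the arm can. A call with a number of a shift or a turn outside -1 to 1 is refused whole. A call with a gripper value outside its range is refused whole. The fingers move at their own pace and stop on an object; FORCE is the grip in N (left out, the last holds). Time passes only in rows, so rows that do not move let the fingers close. It gives the time, the measured TCP pose, the force, the opening and the grip force at its end, in the units of the state.
- observe(): the state, without advancing time (a new reading comes with each control period).
- snapshot(name): name is "side" or "top"; returns the picture (384x512x3 uint8, red, green, blue); there is no depth.
- camera_model(name): a dict with "fx", "fy", "cx", "cy" (pixels), "R" (3x3) and "t" (3): a world point X has camera coordinates R X + t. Camera axes: x right, y down, z forward; pixel columns grow to the right and rows downward; lengths in m; the calibration is good to about 2 mm. A picture is of the moment at which its call begins. camera_model takes no time and is no camera call.
- hand_in(): hands the job in; it is judged then, once.
Trained networks look in the newest picture that a camera, given by its name, has taken for a name from the list of things; names that differ only in an ending like _2 or _b are one class to them, and where a whole thing is asked for, a point or a joint stands for the part that bears it (a point fixed in the world has none). Each returns a list of dicts, best first, with "score" (0 to 1); they miss things now and then, are a little off and sometimes report something else, mostly with a low value. They report only what shows in the picture. A call takes as long as a camera call.
- boxes_of(camera, thing): "position" ([x, y, z] in m, in the coordinates of the camera as it stood for that picture, good to about 4 mm: the middle of the surface that is visible of it).
- tip_of(camera, thing): "position" ([x, y, z] in m, in the coordinates of the camera as it stood for that picture, good to about 4 mm: a listed point, or the origin of a listed thing).
The state is a dict: "time": time; "qpos": joint angles; "joint_velocities": joint speeds; "tau": joint torques, N m; "tool_pos": TCP position; "tcp_rot": TCP orientation; "wrist_force": force on the tool from outside, world axes, zero at the start; "moment": the same for the moment, N m; "grip_width": finger opening in m; "finger_force": force on a finger pad.
Only numpy, scipy, OpenCV 4.12 (cv2) and the standard library are available. Lean on these libraries where they do the work, as an engineer would, in place of code of your own. Each camera call takes 0.05 s, during which the arm holds its last target. There are 200 camera calls.

## Working session

There is one attempt and no reset: what is moved stays moved. The work goes in short steps, Python scripts to look and compute and a shell command to move; the robot and the scene stay as the last step left them, time stands still between calls to the robot, and variables do not carry over. Pictures are saved under pics/ and viewed, at most 10 in all, crops included, and the job is handed in when it is done.

```bash
mkdir -p pics
cat > h.py <<'E'
import numpy as np, cv2
from cell import *
def w(cam,p):
    m=camera_model(cam); return np.array(m["R"]).T@(np.array(p)-np.array(m["t"]))
def px(cam,X):
    m=camera_model(cam); c=np.array(m["R"])@np.array(X)+np.array(m["t"]); return np.array([m["fx"]*c[0]/c[2]+m["cx"],m["fy"]*c[1]/c[2]+m["cy"]])
def ray(cam,u,v,z):
    m=camera_model(cam); R=np.array(m["R"]); o=-R.T@np.array(m["t"]); d=R.T@np.array([(u-m["cx"])/m["fx"],(v-m["cy"])/m["fy"],1]); return o+d*(z-o[2])/d[2]
def save(cam,name,s=1):
    im=snapshot(cam); cv2.imwrite("pics/"+name,cv2.cvtColor(im,cv2.COLOR_RGB2BGR)); return im
E
python3 - <<'E'
from h import *
for c in("top","side"):
    save(c,c+"0.png")
    for t in("dial_axis","dial_lug","dial_index","target_line","dose_button_top","station","cap","coupling"):
        for r in tip_of(c,t)[:1]:
            X=w(c,r["position"]); print(c,t,round(r["score"],2),X.round(3),px(c,X).round())
s=observe();print(s["tool_pos"],s["tcp_rot"],s["time"])
E
```

```text
top dial_axis 0.71 [0.529 0.052 0.067] [245. 224.]
top dial_lug 0.95 [0.541 0.098 0.101] [227. 219.]
top dial_index 0.62 [ 0.512 -0.004  0.07 ] [267. 231.]
top target_line 0.96 [0.584 0.065 0.059] [241. 204.]
top dose_button_top 0.58 [ 0.537 -0.162  0.074] [326. 223.]
top station 0.75 [ 0.545 -0.036 -0.001] [277. 221.]
top cap 0.39 [ 0.542 -0.035  0.   ] [277. 222.]
top coupling 0.45 [0.541 0.101 0.1  ] [226. 219.]
side dial_axis 0.87 [0.525 0.056 0.069] [230. 198.]
side dial_index 0.72 [ 0.511 -0.     0.07 ] [226. 212.]
side target_line 0.94 [0.587 0.065 0.056] [253. 198.]
side dose_button_top 0.46 [ 0.537 -0.153  0.075] [242. 254.]
side station 0.68 [ 0.545 -0.025 -0.001] [241. 237.]
side cap 0.49 [ 0.618 -0.064  0.052] [271. 231.]
side coupling 0.49 [ 0.508 -0.07   0.056] [227. 236.]
[0.17740992 0.59931934 0.23131005] [ 1.79997086e+02 -1.97032746e-04  1.63509870e+02] 0.9
```

View pics/top0.png

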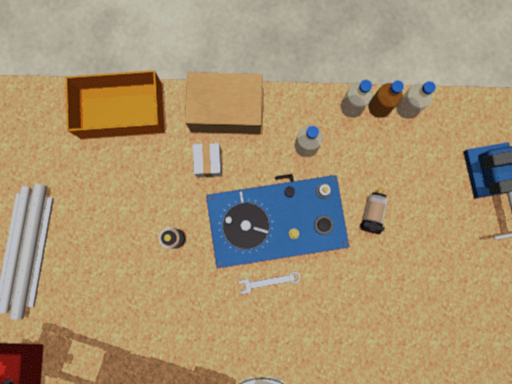

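View pics/side0.png

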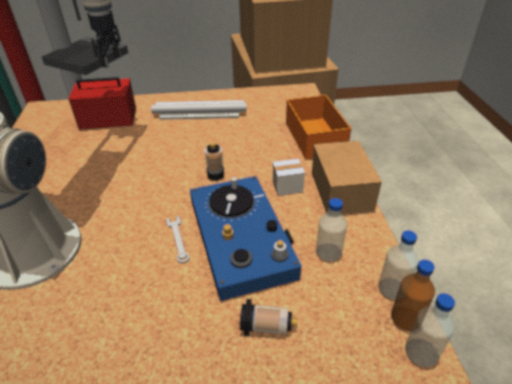

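The views agree: the dial axis is near (0.527, 0.054), top-view pixel (245,225), and the lug is at (228,219). The index points to (267,231) and the long line is at (241,197). Station yaw is about 11° and the dial about -117°. I'll straddle the lug loosely with the fingers and push it counter-clockwise round the robot side.

```bash
python3 -m crank '[{"travel":[-0.75,-0.58,0],"turn":[0,0,0],"claw":0.45},{"travel":[-0.75,-0.58,0],"turn":[0,0,0],"claw":0.45},{"travel":[-0.75,-0.58,0],"turn":[0,0,0],"claw":0.45},{"travel":[-0.75,-0.58,0],"turn":[0,0,0],"claw":0.45},{"travel":[-0.75,-0.58,0],"turn":[0,0,0],"claw":0.45},{"travel":[-0.75,-0.58,0],"turn":[0,0,0],"claw":0.45},{"travel":[-0.75,-0.58,0],"turn":[0,0,0],"claw":0.45},{"travel":[-0.75,-0.58,0],"turn":[0,0,0],"claw":0.45},{"travel":[-0.75,-0.58,0],"turn":[0,0,0],"claw":0.45},{"travel":[-0.75,-0.58,0],"turn":[0,0,0],"claw":0.45},{"travel":[-0.75,-0.58,0],"turn":[0,0,0],"claw":0.45},{"travel":[-0.75,-0.58,0],"turn":[0,0,0],"claw":0.45},{"travel":[-0.75,-0.58,0],"turn":[0,0,0],"claw":0.45}]'
python3 -m crank '[{"travel":[0,0,0],"turn":[0,0,0.98],"claw":0.45},{"travel":[0,0,0],"turn":[0,0,0.98],"claw":0.45},{"travel":[0,0,0],"turn":[0,0,0.98],"claw":0.45},{"travel":[0,0,0],"turn":[0,0,0.98],"claw":0.45},{"travel":[0,0,0],"turn":[0,0,0.98],"claw":0.45},{"travel":[0,0,0],"turn":[0,0,0.98],"claw":0.45},{"travel":[0,0,0],"turn":[0,0,0.98],"claw":0.45},{"travel":[0,0,0],"turn":[0,0,0.98],"claw":0.45},{"travel":[0,0,0],"turn":[0,0,0.98],"claw":0.45},{"travel":[0,0,0],"turn":[0,0,0],"claw":0.45}]'
```

```text
time: 2.52
tool_pos: [0.5387, 0.098, 0.2315]
tcp_rot: [180.0, 0.0, 163.5]
wrist_force: [0.6, -0.2, 0.6]
grip_width: 0.0383
finger_force: 0.0
time: 3.78
tool_pos: [0.5379, 0.0994, 0.2314]
tcp_rot: [180.0, -0.0, 75.4]
wrist_force: [0.3, 0.2, 1.1]
grip_width: 0.0384
finger_force: 0.0
```

```bash
python3 -m crank '[{"travel":[0,0,0.5],"turn":[0,0,0],"claw":0.45},{"travel":[0,0,0.5],"turn":[0,0,0],"claw":0.45},{"travel":[0,0,0.5],"turn":[0,0,0],"claw":0.45},{"travel":[0,0,0.5],"turn":[0,0,0],"claw":0.45},{"travel":[0,0,0.4],"turn":[0,0,0],"claw":0.45}]'
python3 -m crank '[{"travel":[0,0,0.3],"turn":[0,0,0],"claw":0.45},{"travel":[0,0,0.3],"turn":[0,0,0],"claw":0.45},{"travel":[0,0,0],"turn":[0,0,0],"claw":0.45}]'
```

```text
time: 4.4
tool_pos: [0.5376, 0.0994, 0.1104]
tcp_rot: [-180.0, 0.0, 75.6]
wrist_force: [-0.3, 0.7, -0.2]
grip_width: 0.0386
finger_force: 0.0
time: 4.78
tool_pos: [0.5372, 0.0993, 0.0803]
tcp_rot: [-179.9, 0.0, 75.4]
wrist_force: [0.1, 0.6, 0.3]
grip_width: 0.0384
finger_force: 0.0
```

```bash
python3 -m crank '[{"travel":[-0.005,-0.096,0],"turn":[0,0,-0.6],"claw":0.45},{"travel":[-0.005,-0.096,0],"turn":[0,0,-0.6],"claw":0.45},{"travel":[-0.005,-0.096,0],"turn":[0,0,-0.6],"claw":0.45},{"travel":[-0.005,-0.096,0],"turn":[0,0,-0.6],"claw":0.45},{"travel":[-0.005,-0.096,0],"turn":[0,0,-0.6],"claw":0.45},{"travel":[-0.005,-0.096,0],"turn":[0,0,-0.6],"claw":0.45},{"travel":[-0.005,-0.096,0],"turn":[0,0,-0.6],"claw":0.45},{"travel":[-0.005,-0.096,0],"turn":[0,0,-0.6],"claw":0.45},{"travel":[-0.005,-0.096,0],"turn":[0,0,-0.6],"claw":0.45},{"travel":[-0.005,-0.096,0],"turn":[0,0,-0.6],"claw":0.45}]'
python3 - <<'E'
from h import *
p=observe()["tool_pos"][:2]-np.array([.527,.054]);print(np.hypot(*p),np.degrees(np.arctan2(p[1],p[0])))
E
```

```text
time: 6.02
tool_pos: [0.495, 0.0877, 0.0824]
tcp_rot: [179.8, 0.1, 135.5]
wrist_force: [2.5, 2.0, -0.9]
grip_width: 0.0382
finger_force: 1.4
0.046425240960628354 133.51682548077562
```

```bash
python3 -m crank '[{"travel":[-0.005,-0.096,0],"turn":[0,0,-0.6],"claw":0.45},{"travel":[-0.005,-0.096,0],"turn":[0,0,-0.6],"claw":0.45},{"travel":[-0.005,-0.096,0],"turn":[0,0,-0.6],"claw":0.45},{"travel":[-0.005,-0.096,0.02],"turn":[0,0,-0.6],"claw":0.45},{"travel":[-0.005,-0.096,0],"turn":[0,0,-0.6],"claw":0.45},{"travel":[-0.005,-0.096,0.02],"turn":[0,0,-0.6],"claw":0.45},{"travel":[-0.005,-0.096,0],"turn":[0,0,-0.6],"claw":0.45},{"travel":[-0.005,-0.096,0],"turn":[0,0,-0.6],"claw":0.45},{"travel":[-0.005,-0.096,0],"turn":[0,0,-0.6],"claw":0.45},{"travel":[0,0,0],"turn":[0,0,0],"claw":0.45}]'
python3 - <<'E'
from h import *
p=observe()["tool_pos"][:2]-np.array([.527,.054]);print(np.hypot(*p),np.degrees(np.arctan2(p[1],p[0])))
im=save("side","s1.png"); im2=save("top","t1.png")
a=cv2.resize(im[150:260,180:300],None,fx=3.3,fy=3.3,interpolation=3);b=cv2.resize(im2[170:280,190:310],None,fx=3.3,fy=3.3,interpolation=3)
cv2.imwrite("pics/c1.png",cv2.cvtColor(np.hstack([a,b]),cv2.COLOR_RGB2BGR))
for c in("top","side"):
    for t in("dial_axis","dial_index","target_line","dial_lug"):
        for r in tip_of(c,t)[:1]:
            X=w(c,r["position"]); print(c,t,round(r["score"],2),X.round(4),px(c,X).round())
E
```

```text
time: 7.28
tool_pos: [0.4814, 0.0476, 0.08]
tcp_rot: [180.0, 0.1, -170.7]
wrist_force: [0.5, 1.2, 0.7]
grip_width: 0.0384
finger_force: 0.4
0.045996028319388794 -172.06084700278865
top dial_axis 0.88 [0.5285 0.053  0.069 ] [245. 225.]
top dial_index 0.84 [0.5864 0.0468 0.0702] [248. 203.]
top target_line 0.87 [0.5884 0.0647 0.0559] [241. 202.]
side dial_axis 0.56 [0.5291 0.0536 0.0677] [232. 199.]
side dial_index 0.91 [0.5856 0.0491 0.0698] [253. 197.]
side target_line 0.75 [0.5883 0.0665 0.0572] [253. 197.]
side dial_lug 0.95 [0.4805 0.0579 0.1017] [213. 190.]
```

View pics/c1.png

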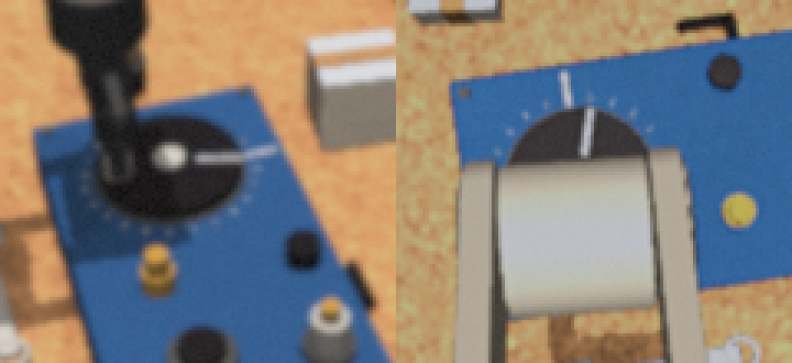

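The index mark is at about -5.3°, roughly top-view (248,203). The long line is at about +11.6°, so 17° remain and the finger trails as predicted. I'll push most of that now, then look again.

```bash
python3 -m crank '[{"travel":[-0.002,-0.064,0],"turn":[0,0,-0.4],"claw":0.45},{"travel":[-0.002,-0.064,0],"turn":[0,0,-0.4],"claw":0.45},{"travel":[-0.002,-0.064,0],"turn":[0,0,-0.4],"claw":0.45},{"travel":[-0.002,-0.048,0],"turn":[0,0,-0.3],"claw":0.45},{"travel":[0,0,0],"turn":[0,0,0],"claw":0.45},{"travel":[0,0,0],"turn":[0,0,0],"claw":0.45}]'
python3 - <<'E'
from h import *
p=observe()["tool_pos"][:2]-np.array([.5285,.0533]);print(np.hypot(*p),np.degrees(np.arctan2(p[1],p[0])))
im=save("side","s2.png"); im2=save("top","t2.png")
a=cv2.resize(im[170:220,205:285],None,fx=5,fy=5,interpolation=3);b=cv2.resize(im2[180:230,205:285],None,fx=5,fy=5,interpolation=3)
cv2.imwrite("pics/c2.png",cv2.cvtColor(np.hstack([a,b]),cv2.COLOR_RGB2BGR))
for c in("top","side"):
    for t in("dial_index","target_line"):
        for r in tip_of(c,t)[:1]:
            X=w(c,r["position"]); print(c,t,round(r["score"],2),X.round(4),px(c,X).round())
E
```

```text
time: 8.52
tool_pos: [0.4841, 0.0362, 0.0792]
tcp_rot: [180.0, -0.0, -155.8]
wrist_force: [-1.6, 1.8, -0.2]
grip_width: 0.038
finger_force: 0.9
0.047609017258082476 -158.99347110624484
top dial_index 0.96 [0.5869 0.0629 0.0715] [242. 202.]
top target_line 0.94 [0.5868 0.0652 0.0583] [241. 203.]
side dial_index 0.59 [0.5314 0.0543 0.0687] [233. 198.]
side target_line 0.94 [0.5867 0.0634 0.0549] [253. 198.]
```

View pics/c2.png

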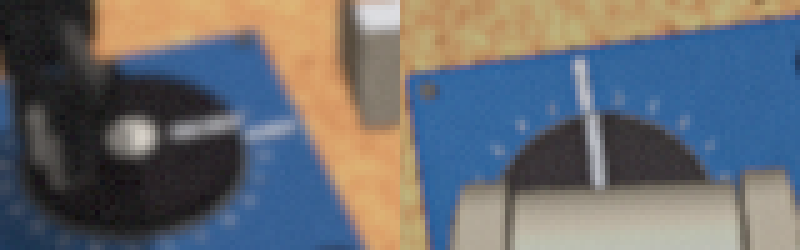

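The index in the top crop (594,115)-(600,188) now nearly continues the long line (577,58)-(585,103). I'll fit both lines at sub-pixel level.

```bash
cat > fit.py <<'E'
from h import *
import sys
def fit(f,vr1,vr2,half=3):
    im=cv2.imread(f).astype(float).min(2) ; out=[]
    for (u0,v0,u1,v1,z) in (vr1,vr2):
        P=[]
        for v in range(v0,v1+1):
            uc=u0+(u1-u0)*(v-v0)/(v1-v0); us=np.arange(round(uc)-half,round(uc)+half+1); g=im[v,us]; g=np.clip(g-np.median(g)-8,0,None)
            if g.sum()>0: P.append(ray("top",(us*g).sum()/g.sum(),v,z)[:2])
        P=np.array(P); c=P.mean(0); d=np.linalg.svd(P-c)[2][0]; d*=np.sign(d[0]); out.append((c,d)); 
        print(c.round(4),"dir",np.degrees(np.arctan2(d[1],d[0])).round(2),"rms",np.std((P-c)@[-d[1],d[0]]).round(5))
    return out
if __name__=="__main__":
    T,I=fit(sys.argv[1],(240,192,242,200,.055),(243,204,245,216,.07))
    for A in([.5285,.0533],[.527,.054]):
        a=[np.degrees(np.arctan2(*(c-A)[::-1])) for c,d in(T,I)];print(A,"bearing target,index",np.round(a,2))
    for c,d in(T,I): print("at rim x=.587: y",(c+d*(.587-c[0])/d[0])[1].round(4))
E
python3 fit.py pics/t2.png
```

```text
[0.6056 0.0659] dir 10.02 rms 0.00012
[0.5669 0.0573] dir 7.76 rms 0.00019
[0.5285, 0.0533] bearing target,index [9.28 6.  ]
[0.527, 0.054] bearing target,index [8.61 4.78]
at rim x=.587: y 0.0626
at rim x=.587: y 0.0601
```

```bash
python3 -m crank '[{"travel":[0,-0.02,0],"turn":[0,0,-0.12],"claw":0.45},{"travel":[0,-0.018,0],"turn":[0,0,-0.12],"claw":0.45},{"travel":[0,0,0],"turn":[0,0,0],"claw":0.45},{"travel":[0,0,0],"turn":[0,0,0],"claw":0.45}]'
python3 -c "
from h import *
save('top','t3.png')"; python3 fit.py pics/t3.png
```

```text
time: 9.32
tool_pos: [0.485, 0.0344, 0.0792]
tcp_rot: [180.0, -0.0, -153.3]
wrist_force: [-2.8, 1.5, 1.7]
grip_width: 0.0383
finger_force: 1.5
[0.6056 0.0659] dir 10.06 rms 0.00013
[0.5668 0.059 ] dir 10.47 rms 0.00013
[0.5285, 0.0533] bearing target,index [9.28 8.44]
[0.527, 0.054] bearing target,index [8.61 7.13]
at rim x=.587: y 0.0626
at rim x=.587: y 0.0627
```

Aligned to within about 0.5°. Next I centre the fingers round the lug and lift clear.

```bash
python3 -m crank '[{"travel":[0,0.1,0],"turn":[0,0,0],"claw":0.45},{"travel":[0,0.1,0],"turn":[0,0,0],"claw":0.45},{"travel":[0,0,-0.3],"turn":[0,0,0],"claw":0.45},{"travel":[0,0,-0.8],"turn":[0,0,0],"claw":0.45},{"travel":[0,0,-0.9],"turn":[0,0,0],"claw":0.2},{"travel":[-1,0,0],"turn":[0,0,0],"claw":0},{"travel":[-1,0,0],"turn":[0,0,0],"claw":0},{"travel":[-1,0,0],"turn":[0,0,0],"claw":0},{"travel":[0,0,0],"turn":[0,0,0],"claw":0}]'
python3 - <<'E'
from h import *
im=save("top","t4.png"); save("side","s4.png")
b=cv2.resize(im[170:270,200:360],None,fx=5,fy=5,interpolation=3)
cv2.imwrite("pics/c4.png",cv2.cvtColor(b,cv2.COLOR_RGB2BGR))
for c in("top","side"):
    for t in("dial_axis","dial_index","target_line","dial_lug","dose_button_top"):
        for r in tip_of(c,t)[:1]:
            X=w(c,r["position"]); print(c,t,round(r["score"],2),X.round(4),px(c,X).round())
E
python3 fit.py pics/t4.png
```

```text
time: 10.5
tool_pos: [0.6175, 0.1122, 0.1803]
tcp_rot: [-180.0, 0.2, -153.2]
wrist_force: [-0.7, -0.3, -0.3]
grip_width: -0.0001
finger_force: 0.0
top dial_axis 0.9 [0.5277 0.054  0.0653] [245. 225.]
top dial_index 0.78 [0.5857 0.0661 0.0707] [241. 203.]
top target_line 0.75 [0.5854 0.0634 0.056 ] [242. 203.]
top dial_lug 0.81 [0.4861 0.0477 0.101 ] [246. 241.]
top dose_button_top 0.7 [ 0.5337 -0.1611  0.076 ] [326. 224.]
side dial_axis 0.67 [0.53   0.054  0.0653] [232. 199.]
side dial_index 0.95 [0.5837 0.0648 0.0673] [251. 194.]
side target_line 0.86 [0.585  0.063  0.0579] [252. 197.]
side dial_lug 0.78 [0.4779 0.0451 0.1029] [212. 193.]
side dose_button_top 0.66 [ 0.5336 -0.15    0.0769] [240. 253.]fit.py:10: RuntimeWarning: Mean of empty slice.
  P=np.array(P); c=P.mean(0); d=np.linalg.svd(P-c)[2][0]; d*=np.sign(d[0]); out.append((c,d));
  ret = ret.dtype.type(ret / rcount)
Traceback (most recent call last):
  File "fit.py", line 14, in <module>
    T,I=fit(sys.argv[1],(240,192,242,200,.055),(243,204,245,216,.07))
        ~~~^^^^^^^^^^^^^^^^^^^^^^^^^^^^^^^^^^^^^^^^^^^^^^^^^^^^^^^^^^
  File "fit.py", line 10, in fit
    P=np.array(P); c=P.mean(0); d=np.linalg.svd(P-c)[2][0]; d*=np.sign(d[0]); out.append((c,d));
                                  ~~~~~~~~~~~~~^^^^^
numpy.linalg.LinAlgError: 1-dimensional array given. Array must be at least two-dimensional
```

View pics/c4.png

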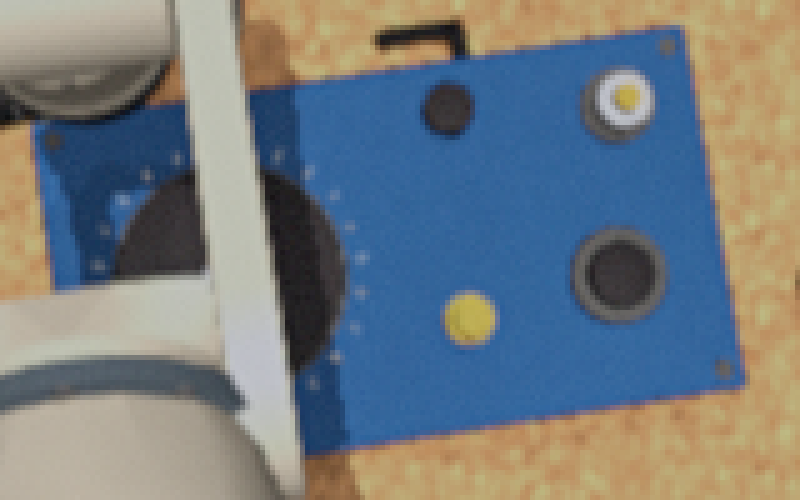

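I moved away from the button by mistake, over empty space and with no harm. Button estimate is (0.534, -0.154), top-view pixel (324,225). Moving there and rechecking the mark before pressing.

```bash
python3 -m crank '[{"travel":[0.65,-0.67,0],"turn":[0,0,0],"claw":0},{"travel":[0.65,-0.67,0],"turn":[0,0,0],"claw":0},{"travel":[0.65,-0.67,0],"turn":[0,0,0],"claw":0},{"travel":[0.65,-0.67,0],"turn":[0,0,0],"claw":0},{"travel":[0.65,-0.66,0],"turn":[0,0,0],"claw":0},{"travel":[0.64,-0.66,0],"turn":[0,0,0],"claw":0},{"travel":[0,0,0.8],"turn":[0,0,0],"claw":0},{"travel":[0,0,0.8],"turn":[0,0,0],"claw":0},{"travel":[0,0,0],"turn":[0,0,0],"claw":0}]'
python3 - <<'E'
from h import *
a=save("top","t5.png"); b=save("side","s5.png")
a=cv2.resize(a[180:240,205:285],None,fx=5,fy=5,interpolation=3); b=cv2.resize(b[200:260,200:280],None,fx=5,fy=5,interpolation=3)
cv2.imwrite("pics/c5.png",cv2.cvtColor(np.hstack([a,b]),cv2.COLOR_RGB2BGR))
print(ray("top",324,225,.072), px("side",observe()["tool_pos"]))
E
python3 fit.py pics/t5.png
```

```text
time: 12.22
tool_pos: [0.5285, -0.1548, 0.097]
tcp_rot: [179.8, -0.2, -153.3]
wrist_force: [-0.1, 0.6, 0.8]
grip_width: 0.0
finger_force: 0.0
[ 0.5320146  -0.15561106  0.072     ] [239.17220006 247.96039273]
[0.6056 0.0659] dir 10.06 rms 0.00014
[0.5668 0.059 ] dir 10.37 rms 0.00012
[0.5285, 0.0533] bearing target,index [9.28 8.44]
[0.527, 0.054] bearing target,index [8.6  7.14]
at rim x=.587: y 0.0626
at rim x=.587: y 0.0627
```

View pics/c5.png

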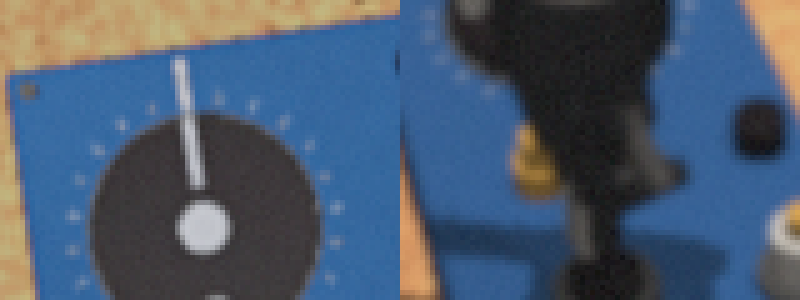

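The mark lines up with the long line (crop (190,110)) and the fingertip is above the button. Pressing gently.

```bash
python3 -m crank '[{"travel":[-0.08,-0.04,0.08],"turn":[0,0,0],"claw":0},{"travel":[0,0,0.1],"turn":[0,0,0],"claw":0},{"travel":[0,0,0.1],"turn":[0,0,0],"claw":0},{"travel":[0,0,0.1],"turn":[0,0,0],"claw":0},{"travel":[0,0,0],"turn":[0,0,0],"claw":0}]'
python3 -m crank '[{"travel":[0,0,0.05],"turn":[0,0,0],"claw":0},{"travel":[0,0,0],"turn":[0,0,0],"claw":0}]'
```

```text
time: 12.95
tool_pos: [0.5348, -0.1552, 0.0798]
tcp_rot: [180.0, -0.0, -153.3]
wrist_force: [-0.0, -0.4, 1.1]
grip_width: -0.0001
finger_force: 0.0
time: 13.2
tool_pos: [0.5352, -0.1553, 0.0777]
tcp_rot: [180.0, -0.0, -153.3]
wrist_force: [-0.2, -0.3, -0.3]
grip_width: -0.0002
finger_force: 0.0
```

```bash
for i in 1 2 3; do python3 -c "pass"; done
python3 -m crank '[{"travel":[0,0,0.05],"turn":[0,0,0],"claw":0},{"travel":[0,0,0],"turn":[0,0,0],"claw":0}]' | egrep "tool|wrist"
python3 -m crank '[{"travel":[0,0,0.04],"turn":[0,0,0],"claw":0},{"travel":[0,0,0],"turn":[0,0,0],"claw":0}]' | egrep "tool|wrist"
python3 -m crank '[{"travel":[0,0,0.04],"turn":[0,0,0],"claw":0},{"travel":[0,0,0],"turn":[0,0,0],"claw":0}]' | egrep "tool|wrist"
```

```text
tool_pos: [0.5354, -0.1554, 0.0754]
wrist_force: [-0.8, 0.1, 2.0]
tool_pos: [0.5354, -0.1554, 0.0734]
wrist_force: [-0.2, -0.3, 2.8]
tool_pos: [0.5354, -0.1554, 0.0713]
wrist_force: [-0.5, 0.1, 4.5]
```

```bash
python3 -m crank '[{"travel":[0,0,0.03],"turn":[0,0,0],"claw":0},{"travel":[0,0,0],"turn":[0,0,0],"claw":0}]' | egrep "tool|wrist"
python3 -m crank '[{"travel":[0,0,0.03],"turn":[0,0,0],"claw":0},{"travel":[0,0,0],"turn":[0,0,0],"claw":0}]' | egrep "tool|wrist"
```

```text
tool_pos: [0.5355, -0.1554, 0.0709]
wrist_force: [-4.0, 0.8, 16.5]
tool_pos: [0.5356, -0.1554, 0.0706]
wrist_force: [-9.1, 2.1, 31.1]
```

The force climbed to 31 N with no further travel, so the button is at its stop. Releasing straight up and checking.

```bash
python3 -m crank '[{"travel":[0,0,-0.1],"turn":[0,0,0],"claw":0},{"travel":[0,0,-0.3],"turn":[0,0,0],"claw":0},{"travel":[0,0,-0.8],"turn":[0,0,0],"claw":0},{"travel":[0,0,-0.8],"turn":[0,0,0],"claw":0},{"travel":[0,0,0],"turn":[0,0,0],"claw":0},{"travel":[0,0,0],"turn":[0,0,0],"claw":0}]'
python3 -c "
from h import *
save('top','t6.png')"; python3 fit.py pics/t6.png
```

```text
time: 15.2
tool_pos: [0.5348, -0.1551, 0.168]
tcp_rot: [180.0, -0.0, -153.3]
wrist_force: [0.5, 0.4, -0.5]
grip_width: -0.0003
finger_force: 0.0
[0.6056 0.0659] dir 10.0 rms 0.00013
[0.5668 0.059 ] dir 10.39 rms 0.00011
[0.5285, 0.0533] bearing target,index [9.28 8.45]
[0.527, 0.054] bearing target,index [8.61 7.14]
at rim x=.587: y 0.0626
at rim x=.587: y 0.0627
```

```bash
python3 -c "
from cell import hand_in
print(hand_in())"
```

```text
the job is handed in; nothing more can be done
None
```

The dial's index mark is on the long line (about 0.1 mm off at the rim, by camera fit), the button was pressed to its stop and released, and the job is handed in at about 15 s. I didn't check by camera that the button sprang back, and the hand-in returned no verdict.

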